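Pop a carton out of the spring ejector and trap it in the chute

ROBOT

A 6-joint arm with a two-finger parallel gripper is mounted at the origin on the work surface; the furniture and walls round the work are solid. World frame = base frame: x ahead of the robot, y to its left, z up, the work surface at z = 0. Lengths are in mm, angles in rad, forces in N, time in s.
With the tool pointing down it reaches from about 275 to 750 mm from the base axis. Payload 10.2 kg.
Tool frame: the origin (TCP) lies on the centre line of the jaws, within the pads' length; the fingertips stand 19 mm ahead of it and the grasp point (between the pads) is the TCP; z points along the fingers, y is the line along which they close (so a half turn about z gives the same grasp; the last joint's range is limited). The gripper opens to 85 mm and grips with 20 to 120 N. Pads are 22 mm wide; open, the fingers measure 114 mm over their backs; the gripper's body (76 mm by 85 mm) begins 54 mm behind the grasp point. The pads swing forward as they close: fully open they stand 13 mm farther back than shut.
Start: joints at [1.018, 0.313, 1.498, -0, 1.331, -0.223], TCP at [170.036, 496.708, 250.294] pointing down, gripper open.
Joint ranges: [-2.94, 2.94], [-0.97, 2.17], [0.19, 2.56], [-1.23, 4.37], [0.02, 3.11], [-2.88, 2.88]. Speed limits (rad/s): [2.39, 2.39, 3.01, 3.14, 3.14, 3.14].

INTERFACE

Orientations are given as a unit quaternion [w, x, y, z].
In Python, from rig import sense, capture, finish_job, regions_of, mark_of gives the robot as it stands.
- The arm moves only by the tool jog_arm, never from a script. Its argument "series" is text: rows parted by semicolons, each of 7 numbers parted by spaces: the shift along the tool's x, y, z in units of 0.4 m (1.0 is 0.4 m), then the turn, a rotation vector about the tool's x, y, z in units of pi/2 rad (1.0 is pi/2 rad), then the opening, from -1 (shut) to 1 (fully open). A call has 1 to 20 rows; each row is the pose to reach, as a shift and turn from the pose commanded when the call began, along the tool's axes at that moment; what a row does not reach only later rows make up. A row lasts 1/8 s, in which the tool goes at most 62.5 mm and 10.7 degrees, less where a joint would pass 70% of its speed; a pose out of reach is approached as far as the arm can. A call with a number of a shift or a turn outside -1 to 1 is refused whole. A call with a gripper value outside its range is refused whole. The fingers move at their own pace and stop on an object; "grip_force" is the grip in N (left out, the last holds). Time passes only in rows, so rows that repeat a pose let the fingers close. It gives the time, the measured TCP pose, the force, the opening and the grip force at its end, in the units of the state.
- sense(): the state, without advancing time (a new reading comes with each control period).
- capture(name): name is "side" or "top"; returns a dict with "img" (480x640x3 uint8, red, green, blue), "intrinsics" (3x3 intrinsics, pixels), "R" (3x3) and "t" (3): a world point X has camera coordinates R X + t. Camera axes: x right, y down, z forward; pixel columns grow to the right and rows downward; lengths in mm; the calibration is good to about 2 mm. A picture is of the moment at which its call begins. There is no depth.
- finish_job(): hands the job in; it is judged then, once.
Trained networks look in a picture, given as the dict that the camera call returned (one of the last four; its "shot" number tells which), for a name from the list of things; names that differ only in an ending like _2 or _b are one class to them, and where a whole thing is asked for, a point or a joint stands for the part that bears it (a point fixed in the world has none). Each returns a list of dicts, best first, with "confidence" (0 to 1); they miss things now and then, are a little off and sometimes report something else, mostly with a low value. They report only what shows in the picture. A call takes as long as a camera call. They do not tell look-alikes from the thing itself.
- regions_of(label, picture): "region" (480x640 bool, what is visible of it) and "point" ([row, column] in pixels, amid what is visible of it).
- mark_of(label, picture): "point" ([row, column] in pixels: a listed point, or the origin of a listed thing).
The state is a dict: "time_s": time; "joints": joint angles; "dq": joint speeds; "tau": joint torques, N m; "eef_pos": TCP position; "ee_rot": TCP orientation; "force": force on the tool from outside, world axes, zero at the start; "wrist_torque": the same for the moment, N m; "grip_width": opening from 0.0 (shut) to 1.0 (fully open); "grip_force": force on a finger pad.
Only numpy, scipy, OpenCV 4.12 (cv2) and the standard library are available. Lean on these libraries where they do the work, as an engineer would, in place of code of your own. Each camera call takes 0.05 s, during which the arm holds its last target. There are 200 camera calls.

TASK

Press the black key of the carton ejector all the way down with one fingertip so that the small carton pops up out of its nest, and with the other finger stop the carton in the chute before it slides off the lower end. Do not pinch or lift the carton, and leave the things standing around alone. Finish while holding: one finger keeps the key down and the carton rests, still, against the other finger.

Things in the scene. Friction and masses are not known exactly. Their poses are not given: they have to be found in the camera images.
- ejector: Grey sheet-metal carton ejector, fixed to the table: base plate 205 x 150 mm, an open sloping chute and a black key beside it. Origin at table height below the step edge, on the chute's centre line; x points up the chute (level), y to the key's side, z up. What follows gives x, y in this frame and heights above the table.
- step_edge (a point): Middle of the step at the chute's upper end: x = 0, height 55 mm. Behind it (x = 0 to 70) is the nest, a pocket 8 mm deeper than the bed with walls 16 mm above bed level. The nest's floor rises, square to the slope, as far as the key goes down; from about 8 mm the carton clears the step and slides, off the chute in about 0.6 s if nothing stops it.
- chute_end (a point): Middle of the chute's open lower end, on the bed: x = -103, height 17 mm. From the step edge to here the bed is straight, falls 20 degrees, is slippery, and is 59 mm wide between side walls 3 mm thick that rise 8 mm above it.
- chute_mid (a point): Point on the bed, on the centre line, beside the key: x = -52, y = 0, height 36 mm. A fingertip standing in the chute here, level with the tip that holds the key fully down, has its end about 16 mm above the bed and stops the carton after it has slid about 40 mm.
- key_top (a point): Centre of the top of the black push key, a cap 40 mm (x) by 26 mm (y), at x = -52, y = +66. Height 64 mm when up, 52 mm when fully down; its housing's top is at 46 mm. The point moves with the key.
- eject_key (a joint): Travel of the key, in m: 0 up, 0.012 fully down. A spring returns it: about 1 N at the start, 3 N at the bottom; lifting the carton adds 2 to 3 N.
- carton: Small brown lidded carton in the nest, 70 mm (its x, along the chute) x 55 mm (y) x 30 mm, about 0.2 kg, loose. Origin at the centre of its underside; it lies tilted 20 degrees with the chute. In the nest its origin is at x = +36, height 59 mm, and its front (lower) face stands at the step edge.
- label_roll: Bystander: roll of white labels lying flat, 68 mm across, 30 mm high, loose. Origin at the centre of its underside.
- parts_jar: Bystander: round pot with a screw lid, 47 mm across, 55 mm high, loose. Origin at the centre of its underside.
- stamp: Bystander: wooden stamp with a round knob, foot 18 x 46 mm, 58 mm high, standing loose. Origin at the centre of its underside.
Mind the look-alikes: they are no part of the job. Leave any red look-alike of the carton alone.

How it is judged (in metres and radians):
At the end, for the whole second after the job is handed in: The key is held down (more than 10 of its 12 mm); the carton has slid at least about 13 mm out of the nest, lies in the chute with its centre no more than 55 mm below the step edge, upright as it slid (tilt under 0.55 rad), still (under 15 mm/s), and rests against a finger with more than 0.1 N (value of joint eject_key above 0.01 m and contact force between the fingers and carton above 0.1 N and x of carton in the frame of ejector between -0.055 and 0.022 m and height (world z) of carton between 0.03 and 0.09 m and angle between carton's own z axis and vertical below 0.55 rad and linear speed of carton below 0.015 m/s); the arm keeps its last pose, push and grip.
It fails at once if the carton slides off the chute or falls on the table (x of carton in the frame of ejector below -0.065 m or height (world z) of carton below 0.025 m).
It fails at once if the carton is lifted clear of the chute (height (world z) of carton above 0.095 m).
It fails at once if the carton is out of the nest while the key is not down (x of carton in the frame of ejector below 0.022 m and value of joint eject_key below 0.004 m).
It fails at once if the carton is squeezed or rammed with more than 15 N (contact force between the fingers and carton above 15 N).
It fails at once if a bystander is knocked or moved by more than 15 mm (distance of any of label_roll, parts_jar, stamp from where it was at the start of the episode above 0.015 m).
It also fails if it takes over 32 s, if anything falls off the work surface, if the arm or the gripper's body presses on something with over 40 N, if the wrist force passes 120 N, or if a joint passes its speed limit or range.

## Working session

There is one attempt and no reset: what is moved stays moved. The work goes in short steps, Python scripts to look and compute and a tool call to move; the robot and the scene stay as the last step left them, time stands still between calls to the robot, and variables do not carry over. Pictures are saved under pics/ and viewed, at most 10 in all, crops included, and the job is handed in when it is done.

Besides the shell and the picture viewer there is one more tool, called after "Request:" as name(argument=value, ...) on one line, values as JSON. jog_arm: Moves the arm, as the interface text tells. Shifts and turns lie within -1 to 1; 1 stands for 0.4 m of shift or pi/2 rad of turn. Its arguments: {"type":"object","properties":{"series":{"type":"string"},"grip_force":{"type":"number"}},"required":["series"]}

```bash
mkdir -p pics
cat > h.py <<'E'
import numpy as np, cv2
from rig import *
def ray(c,p):
    K=np.array(c["intrinsics"]);R=np.array(c["R"]);t=np.array(c["t"])
    d=R.T@np.linalg.inv(K)@np.array([p[1],p[0],1.]);return -R.T@t,d
def atz(c,p,z):
    o,d=ray(c,p);return o+d*(z-o[2])/d[2]
def proj(c,X):
    K=np.array(c["intrinsics"]);x=K@(np.array(c["R"])@np.array(X,float)+np.array(c["t"]));return x[:2]/x[2]
def tri(a,pa,b,pb):
    A=np.zeros((3,3));B=np.zeros(3)
    for c,p in((a,pa),(b,pb)):
        o,d=ray(c,p);d=d/np.linalg.norm(d);M=np.eye(3)-np.outer(d,d);A+=M;B+=M@o
    return np.linalg.solve(A,B)
E
python3 - <<'E'
from h import *
np.set_printoptions(precision=1,suppress=True)
T=capture("top");S=capture("side")
z=dict(step_edge=55,chute_end=17,chute_mid=36,key_top=64,carton=59,ejector=0,label_roll=0,parts_jar=0,stamp=0)
for n in z:
    a=mark_of(n,T);b=mark_of(n,S)
    print(n)
    for m in a[:3]: print('  T',np.array(m["point"]),round(m["confidence"],2),atz(T,m["point"],z[n]))
    for m in b[:3]: print('  S',np.array(m["point"]),round(m["confidence"],2),atz(S,m["point"],z[n]))
    if a and b: print('  tri',tri(T,a[0]["point"],S,b[0]["point"]))
cv2.imwrite("pics/top.png",T["img"][:,:,::-1]);cv2.imwrite("pics/side.png",S["img"][:,:,::-1])
print(sense())
E
```

```text
step_edge
  T [250.1 352.3] 0.7 [486.8  41.3  55. ]
  S [228.4 344.5] 0.65 [486.   42.9  55. ]
  tri [486.5  41.3  53.6]
chute_end
  T [309.2 366.8] 0.78 [386.5  12.5  17. ]
  S [239.2 401.4] 0.62 [382.4  14.5  17. ]
  tri [384.3  12.5  15.2]
chute_mid
  T [277.7 361.4] 0.82 [440.9  24.1  36. ]
  T [259.5 262.2] 0.3 [468.6 194.1  36. ]
  S [233.7 372.3] 0.63 [436.4  28.4  36. ]
  S [229.8 324. ] 0.29 [523.3  29.1  36. ]
  tri [438.6  23.8  32.1]
key_top
  T [292.7 322.9] 0.82 [415.2  89.2  64. ]
  T [255.5 350.7] 0.24 [477.4  44.3  64. ]
  S [246.1 382.8] 0.59 [418.6  90.5  64. ]
  tri [416.8  89.1  62.8]
carton
  T [227.7 348.8] 0.88 [524.  48.  59.]
  T [213.7 224.1] 0.73 [543.6 257.4  59. ]
  S [227.3 325.8] 0.85 [518.3  49.   59. ]
  S [356.6 290.4] 0.75 [536.1 323.6  59. ]
  S [228.3 344.4] 0.28 [485.9  47.4  59. ]
  tri [521.2  47.9  58.3]
ejector
  T [254.1 350. ] 0.58 [482.2  42.4   0. ]
  S [253.9 339.9] 0.71 [491.3  50.1   0. ]
  tri [487.1  42.1  -7.6]
label_roll
  T [231.9 418.7] 0.76 [524.2 -79.5   0. ]
  T [249.7 352.3] 0.36 [490.1  38.4   0. ]
  S [206.4 325.8] 0.9 [531.9 -85.7   0. ]
  tri [527.5 -78.4   5.5]
parts_jar
  T [263.  264.8] 0.96 [463.4 193.6   0. ]
  S [319.  347.8] 0.97 [465.5 199.4   0. ]
  tri [464.6 194.3  -6.1]
stamp
  T [296.5 269.2] 0.57 [404.3 184.2   0. ]
  T [308.8 370.1] 0.29 [386.2   5.3   0. ]
  S [315.9 384.8] 0.57 [407.1 185.6   0. ]
  tri [405.6 184.3  -1.4]
{'time_s': 1.0, 'joints': array([ 1. ,  0.3,  1.5,  0. ,  1.3, -0.2]), 'dq': array([ 0., -0., -0.,  0.,  0., -0.]), 'tau': array([ -0. , -41.2, -26. ,  -0. ,   0. ,  -0. ]), 'eef_pos': array([170. , 496.7, 250.3]), 'ee_rot': array([-0. ,  0.2,  1. , -0. ]), 'force': array([ 0.1, -1.2, -0.1]), 'wrist_torque': array([-0., -0.,  0.]), 'grip_force': 0.0, 'grip_width': 0.9979262984489394}
```

View pics/top.png

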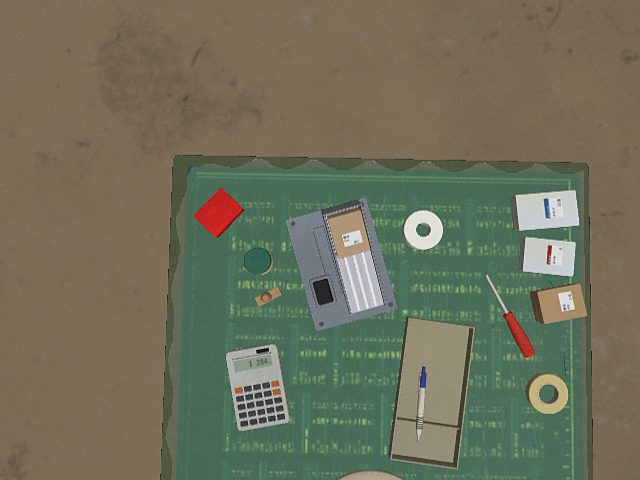

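View pics/side.png

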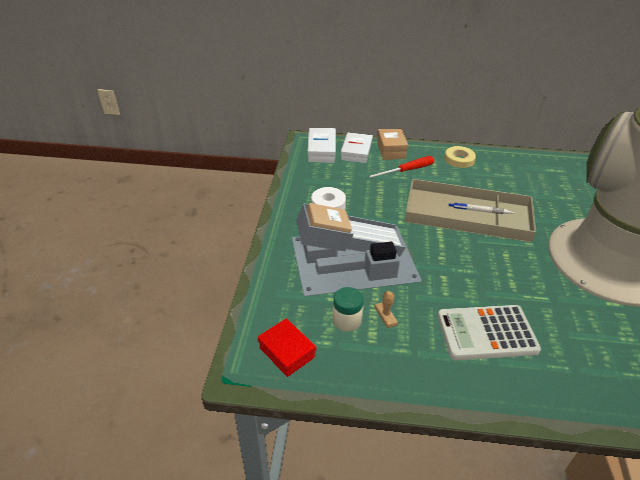

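The top view shows the ejector with the brown carton at (350,232), the key at (322,292) and the chute end at (367,309). The side view agrees: carton (330,218), key (383,250). The red look-alike and the bystanders stand clear. Next I'll fit the ejector pose from all the marks.

```bash
cat > fit.py <<'E'
from h import *
from scipy.optimize import least_squares
from scipy.spatial.transform import Rotation as Ro
np.set_printoptions(precision=4,suppress=True)
L=dict(step_edge=(0,0,55),chute_end=(-103,0,17),chute_mid=(-52,0,36),key_top=(-52,66,64),carton=(36,0,59))
obs=[]
for cam in("top","side"):
    c=capture(cam)
    for n in L:
        m=mark_of(n,c)
        if m: obs.append((c,n,np.array(m[0]["point"])[::-1]))
def W(p,l):
    c,s=np.cos(p[2]),np.sin(p[2]);return [p[0]+c*l[0]-s*l[1],p[1]+s*l[0]+c*l[1],l[2]]
f=lambda p:np.concatenate([proj(c,W(p,L[n]))-q for c,n,q in obs])
r=least_squares(f,[486,42,.27],loss="soft_l1");p=r.x
print("pose",p,"rms px",np.sqrt(np.mean(f(p)**2)));print(np.round(f(p).reshape(-1,2),1).tolist())
np.save("pose.npy",p)
s=sense();q=s["ee_rot"];R=Ro.from_quat([q[1],q[2],q[3],q[0]]).as_matrix();print("toolR",R)
tgt=np.array(W(p,(-48,33,150)));print("target",tgt)
print("shift tool /400",R.T@(tgt-s["eef_pos"])/400)
ya=np.arctan2(R[1,1],R[0,1]);want=p[2]+np.pi/2
d=(want-ya+np.pi/2)%np.pi-np.pi/2
print("world yaw turn",d,"tool z turn units",-d/(np.pi/2))
E
python3 fit.py
```

```text
pose [486.3998  43.0655   0.2957] rms px 38.73340015056371
[[-1.5, 1.3], [0.3, -0.1], [-61.0, 49.8], [0.5, -2.5], [-0.8, 2.5], [-0.7, -2.8], [-2.0, 0.8], [-12.9, -82.7], [-0.2, -0.3], [35.2, -124.6]]
toolR [[-0.9461  0.3238 -0.    ]
 [ 0.3238  0.9461 -0.    ]
 [ 0.     -0.     -1.    ]]
target [430.8661  60.6442 150.    ]
shift tool /400 [-0.97   -0.8202  0.2507]
world yaw turn 0.6255192090021628 tool z turn units -0.39821789644650646
```

```bash
python3 - <<'E'
s=open('fit.py').read()
s=s.replace('''        if m: obs.append((c,n,np.array(m[0]["point"])[::-1]))
def W''','''        if m:
            e=proj(c,W([486.5,42,.275],L[n]))
            q=min((np.array(k["point"])[::-1] for k in m),key=lambda v:np.hypot(*(v-e)))
            if np.hypot(*(q-e))<8: obs.append((c,n,q))
def W''')
a,b=s.split("obs=[]\n");i=b.index("def W");j=b.index("f=lambda")
s=a+b[i:j]+"obs=[]\n"+b[:i].replace('for cam in("top","side")','for cam in("top","side")*3')+b[j:]
open('fit.py','w').write(s)
E
python3 fit.py
```

```text
pose [487.8879  41.484    0.308 ] rms px 1.6302186818841164
[[-0.1, 2.0], [0.8, 0.2], [-0.1, 4.3], [2.9, 0.5], [-0.2, 0.4], [-0.1, 0.6], [-1.1, -0.2], [-1.2, 1.9], [-0.4, -2.1], [0.8, -0.8], [-0.2, 0.6], [-1.5, 2.6], [-0.8, -0.8], [-1.9, -4.1], [-1.9, -1.2], [1.1, 0.3], [0.4, 1.1], [1.0, 2.2], [-2.5, 1.5], [-1.2, 0.6], [-0.6, -1.7], [-1.5, 0.0], [-2.8, -3.4], [-0.6, -1.2], [-1.8, -2.3], [0.7, -1.6]]
toolR [[-0.9461  0.3238  0.    ]
 [ 0.3238  0.9461  0.    ]
 [-0.      0.     -1.    ]]
target [432.143   58.3811 150.    ]
shift tool /400 [-0.9749 -0.8246  0.2508]
world yaw turn 0.6377596811049671 tool z turn units -0.4060104230102654
```

Request:
jog_arm(series="-0.97 -0.82 0.25 0 0 -0.4 0.22;-0.97 -0.82 0.25 0 0 -0.4 0.22;-0.97 -0.82 0.25 0 0 -0.4 0.22;-0.97 -0.82 0.25 0 0 -0.4 0.22;-0.97 -0.82 0.25 0 0 -0.4 0.22;-0.97 -0.82 0.25 0 0 -0.4 0.22;-0.97 -0.82 0.25 0 0 -0.4 0.22;-0.97 -0.82 0.25 0 0 -0.4 0.22;-0.97 -0.82 0.25 0 0 -0.4 0.22;-0.97 -0.82 0.25 0 0 -0.4 0.22;-0.97 -0.82 0.25 0 0 -0.4 0.22;-0.97 -0.82 0.25 0 0 -0.4 0.22;-0.97 -0.82 0.25 0 0 -0.4 0.22;-0.97 -0.82 0.25 0 0 -0.4 0.22")

```text
time_s: 5.15
eef_pos: [430.8, 61.2, 150.5]
ee_rot: [0.0, -0.149, 0.989, -0.0]
force: [0.7, 0.2, -1.1]
grip_width: 0.608
grip_force: 0.0
```

Run:
```python
from h import *
np.set_printoptions(precision=3,suppress=True)
I=cv2.imread("pics/top.png")
T=capture("top");S=capture("side")
# plate edges from first top image by eye (row,col), plate top ~z=2
P={k:atz(T,v,2) for k,v in dict(a=(220,287),b=(330,318),c=(198,367),d=(308,396)).items()}
for u,v in("ba","dc","bd","ac"):
    d=P[v]-P[u];print(u,v,np.hypot(*d[:2]),np.arctan2(d[1],d[0]))
cv2.imwrite("pics/c.png",np.hstack([cv2.resize(T["img"][170:350,260:420,::-1],None,fx=2.5,fy=2.5,interpolation=2),cv2.resize(S["img"][130:310,270:430,::-1],None,fx=2.5,fy=2.5,interpolation=2)]))
print({k:v for k,v in sense().items() if k in("time_s","eef_pos","ee_rot","force","grip_width")})
```

```text
b a 202.18065597737697 0.29727267114450495
d c 201.7093708982807 0.27007930527344826
b d 142.7893126828645 -1.2781991444495382
a c 148.27719816488053 -1.281707525999353
{'time_s': 5.25, 'eef_pos': array([430.848,  60.937, 150.378]), 'ee_rot': array([ 0.   , -0.149,  0.989, -0.   ]), 'force': array([ 0.533, -0.724,  0.288]), 'grip_width': 0.6112553852373475}
```

View pics/c.png

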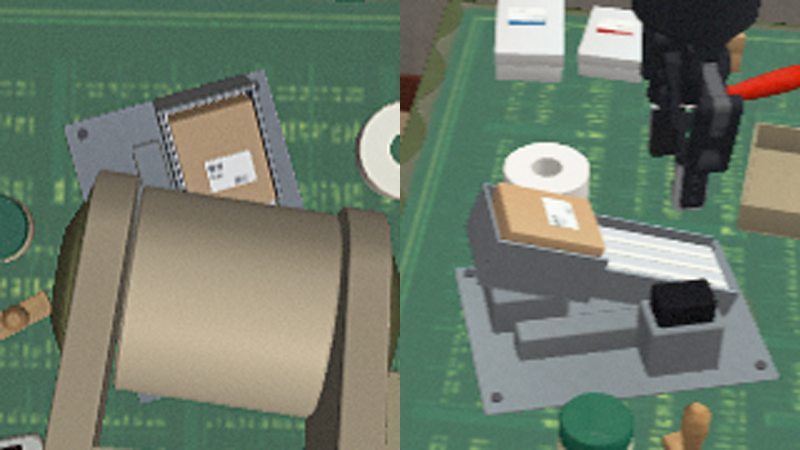

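The crop shows the black key at about (682,302) in the side half with the fingers above it, and the carton still in its nest. The TCP is within 2 mm of the aim and the yaw fits, so I'll go down to just above the key.

Request:
jog_arm(series="0 0 0.07 0 0 0 0.22;0 0 0.14 0 0 0 0.22;0 0 0.14 0 0 0 0.22;0 0 0.14 0 0 0 0.22")

```text
time_s: 5.75
eef_pos: [431.4, 60.7, 95.2]
ee_rot: [0.001, -0.149, 0.989, -0.0]
force: [0.1, 0.5, 0.1]
grip_width: 0.612
grip_force: 0.0
```

Run:
```python
from h import *
S=capture("side")
cv2.imwrite("pics/d.png",cv2.resize(S["img"][150:310,280:440,::-1],None,fx=3.5,fy=3.5,interpolation=2))
s=sense();print(s["time_s"],s["eef_pos"],s["force"])
```

```text
5.8 [431.52777684  60.6684411   95.34922985] [-0.08672542 -0.95572406  0.00214663]
```

View pics/d.png

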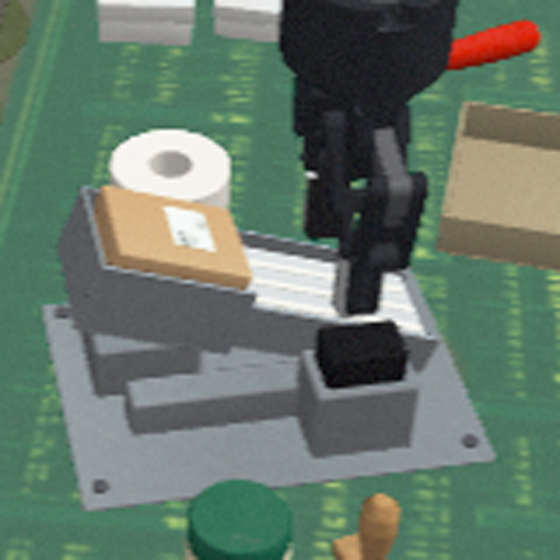

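The near finger, with its tip at about (360,310), stands over the key at (360,350). The other finger is over the chute and the carton is still in its nest. Now press down in stages, watching the force.

Request:
jog_arm(series="0 0 0.02 0 0 0 0.22;0 0 0.04 0 0 0 0.22;0 0 0.045 0 0 0 0.22;0 0 0.045 0 0 0 0.22")

```text
time_s: 6.3
eef_pos: [431.0, 60.7, 76.3]
ee_rot: [0.0, -0.149, 0.989, 0.0]
force: [-0.2, -0.6, 2.6]
grip_width: 0.61
grip_force: 1.8
```

Request:
jog_arm(series="0 0 0.008 0 0 0 0.22;0 0 0.015 0 0 0 0.22;0 0 0.015 0 0 0 0.22;0 0 0.015 0 0 0 0.22")

```text
time_s: 6.8
eef_pos: [430.9, 60.7, 70.4]
ee_rot: [0.0, -0.149, 0.989, -0.0]
force: [0.2, 0.8, 4.4]
grip_width: 0.609
grip_force: 2.7
```

Run:
```python
from h import *
S=capture("side")
cv2.imwrite("pics/e.png",cv2.resize(S["img"][150:310,280:440,::-1],None,fx=3.5,fy=3.5,interpolation=2))
s=sense();print(s["time_s"],s["eef_pos"],s["force"])
```

```text
6.85 [430.93097623  60.71829229  70.34985518] [-0.40754641 -0.31564176  3.1622919 ]
```

View pics/e.png

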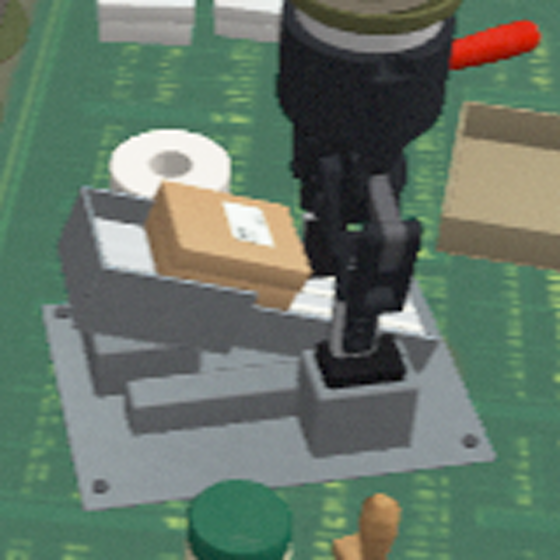

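The carton has slid out, with its front at about (300,270), and stands at the chute finger. The key is well down but perhaps not at its stop, so I'll press on.

Request:
jog_arm(series="0 0 0.006 0 0 0 0.22;0 0 0.012 0 0 0 0.22;0 0 0.012 0 0 0 0.22;0 0 0.012 0 0 0 0.22")

```text
time_s: 7.35
eef_pos: [431.1, 60.8, 67.1]
ee_rot: [0.0, -0.149, 0.989, -0.0]
force: [-8.5, -1.3, 30.6]
grip_width: 0.609
grip_force: 15.8
```

Request:
jog_arm(series="0 0 -0.002 0 0 0 0.22;0 0 -0.002 0 0 0 0.22;0 0 -0.002 0 0 0 0.22;0 0 -0.002 0 0 0 0.22")

```text
time_s: 7.85
eef_pos: [431.0, 60.7, 67.3]
ee_rot: [0.0, -0.149, 0.989, -0.0]
force: [-5.2, -0.5, 19.7]
grip_width: 0.61
grip_force: 10.5
```

Run:
```python
from h import *
np.set_printoptions(precision=1,suppress=True)
p=np.load("pose.npy");th=.292;Rm=np.array([[np.cos(th),np.sin(th)],[-np.sin(th),np.cos(th)]])
for i in range(3):
    S=capture("side")
    for m in mark_of("carton",S)[:2]:
        X=atz(S,m["point"],43);print(round(m["confidence"],2),m["point"],Rm@(X[:2]-p[:2]))
cv2.imwrite("pics/f.png",cv2.resize(S["img"][150:310,280:440,::-1],None,fx=3.5,fy=3.5,interpolation=2))
s=sense();print(s["time_s"],s["eef_pos"],s["force"])
```

```text
0.89 [226.3, 342.9] [ -3.3 -18.1]
0.88 [354.9, 287.9] [129.3 241.3]
0.8 [224.7, 338.8] [  3.1 -23.6]
0.66 [355.1, 287.5] [129.9 241.6]
0.87 [224.1, 341.3] [ -1.7 -24.6]
0.79 [353.3, 287.3] [129.8 238.5]
8.15 [431.   60.7  67.3] [-4.9 -0.1 20.5]
```

View pics/f.png

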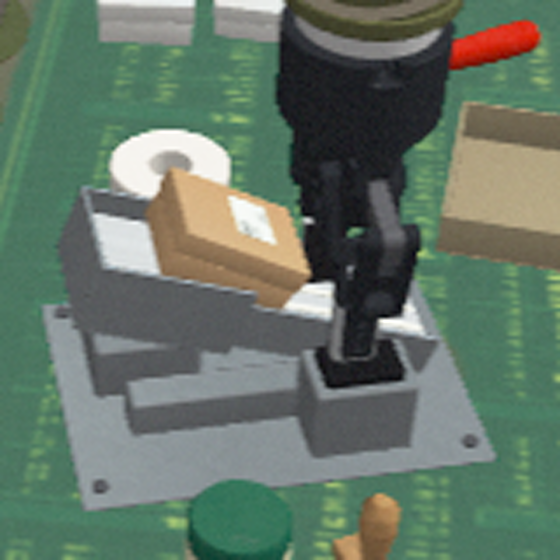

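The carton rests in the chute against the finger, with its front at about (305,270), and the key is flush. Its rear looks raised by the lifted nest floor, so I'll check the tilt numerically before handing in.

Run:
```python
from h import *
from scipy.optimize import minimize
p=np.load("pose.npy");th=.292
def W(l): c,s=np.cos(th),np.sin(th);return [p[0]+c*l[0]-s*l[1],p[1]+s*l[0]+c*l[1],l[2]]
S=capture("side");r=[k for k in regions_of("carton",S) if abs(k["point"][0]-225)<25][0]["region"]
# rear-top silhouette: compare only above the visible lower boundary (chute wall/finger hide the rest)
def mask(q):
    x,y,z,t=q;c,s=np.cos(t),np.sin(t)
    P=[proj(S,W((x+c*u-s*w,y+v,z+s*u+c*w))) for u in(-35,35) for v in(-27.5,27.5) for w in(0,30)]
    m=np.zeros((480*4,640*4),np.uint8);cv2.fillConvexPoly(m,cv2.convexHull((np.array(P)*4+2).astype(np.int32)),1)
    return cv2.resize(m.astype(np.float32),(640,480),interpolation=cv2.INTER_AREA)
def cost(q): # model outside region costs less (occlusion) than region outside model
    m=mask(q);return (r*(1-m)).sum()+.5*((1-r)*m).sum()
for t in np.arange(.3,.66,.05):
    b=min((minimize(lambda q:cost([q[0],q[1],q[2],t]),[-2+dx,0,47],method="Nelder-Mead",options=dict(initial_simplex=[[-2,0,47],[4,0,47],[-2,4,47],[-2,0,53]])) for dx in(0,)),key=lambda k:k.fun)
    print(round(t,2),round(b.fun,1),b.x.round(1))
print(r.sum(),sense()["time_s"],sense()["force"])
```

```text
0.3 119.4 [  1.4 -13.1  54.2]
0.35 103.6 [ 2.7 -9.4 56.4]
0.4 85.1 [ 3.6 -9.9 56.2]
0.45 74.7 [  4.6 -11.2  55.1]
0.5 74.9 [ 5.4 -9.2 56.3]
0.55 81.8 [  5.6 -11.4  55.5]
0.6 107.0 [ 6.7 -9.1 58.1]
0.65 145.1 [  7.2 -11.8  57.1]
1239 8.25 [-5.45497735 -0.71002438 20.58693272]
```

Run:
```python
from h import *
p=np.load("pose.npy");th=.292
def W(l): c,s=np.cos(th),np.sin(th);return [p[0]+c*l[0]-s*l[1],p[1]+s*l[0]+c*l[1],l[2]]
S=capture("side");c0,r0,f=330,190,8
im=cv2.resize(S["img"][r0:r0+70,c0:c0+90,::-1],None,fx=f,fy=f,interpolation=2)
im=cv2.convertScaleAbs(im,alpha=1.6,beta=20)
# predicted carton bottom/top front edges when touching finger (tilt .46, front at x=-38), finger tip rectangle at x -60..-38, y -6..9, z 52
t=.46;x,z=-38+35*np.cos(t)-0,43+3
def bx(u,v,w):return W((x+np.cos(t)*u-np.sin(t)*w,v,z+np.sin(t)*u+np.cos(t)*w))
def line(a,b,col):
    P=[tuple(int(k) for k in (proj(S,X)-[c0,r0]+.5)*f) for X in(a,b)];cv2.line(im,*P,col,1)
for w in(0,30): line(bx(-35,-27.5,w),bx(-35,27.5,w),(0,0,255))
for v in(-27.5,27.5): line(bx(-35,v,0),bx(-35,v,30),(0,0,255));line(bx(-35,v,30),bx(35,v,30),(0,0,255))
for a,b in(((-60,-6),(-38,-6)),((-38,-6),(-38,9)),((-38,9),(-60,9)),((-60,9),(-60,-6))): line(W((*a,52)),W((*b,52)),(0,255,0))
cv2.imwrite("pics/g.png",im);print(sense()["force"],sense()["time_s"])
```

```text
[-4.74088216 -0.66243226 19.68887242] 8.3
```

View pics/g.png

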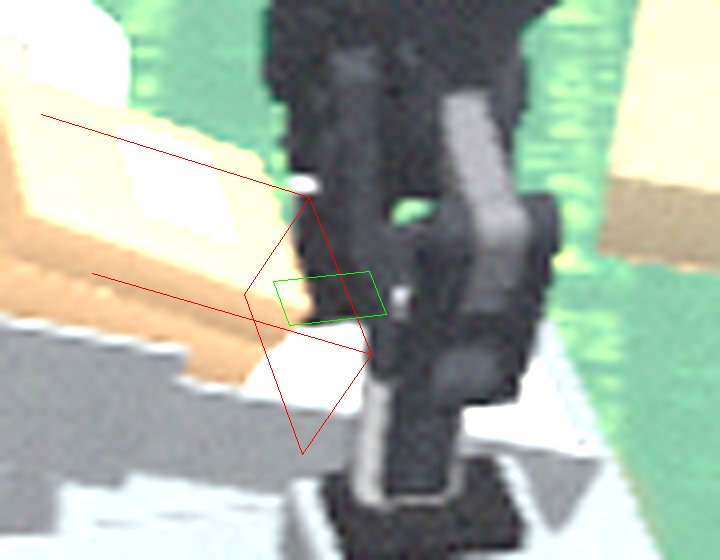

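The lid's front edge, at about (310,300), touches the vertical chute finger. That puts the centre at x ≈ +5 and the tilt near 0.47–0.5, which agrees with the fit. Easing the key slightly off its hard stop, to about 11.3 mm, should lower the tilt and the press force.

Request:
jog_arm(series="0 0 -0.002 0 0 0 0.22;0 0 -0.003 0 0 0 0.22;0 0 -0.003 0 0 0 0.22;0 0 -0.003 0 0 0 0.22;0 0 -0.003 0 0 0 0.22;0 0 -0.003 0 0 0 0.22")

```text
time_s: 9.05
eef_pos: [431.0, 60.7, 67.7]
ee_rot: [0.0, -0.149, 0.989, -0.0]
force: [-1.0, 0.5, 5.1]
grip_width: 0.61
grip_force: 3.4
```

Run:
```python
from h import *
from scipy.optimize import minimize
p=np.load("pose.npy");th=.292
for i in range(4): print(sense()["eef_pos"].round(2),sense()["force"].round(1));S=capture("side")
def W(l): c,s=np.cos(th),np.sin(th);return [p[0]+c*l[0]-s*l[1],p[1]+s*l[0]+c*l[1],l[2]]
r=[k for k in regions_of("carton",S) if abs(k["point"][0]-225)<25][0]["region"]
def mask(q):
    x,y,z,t=q;c,s=np.cos(t),np.sin(t)
    P=[proj(S,W((x+c*u-s*w,y+v,z+s*u+c*w))) for u in(-35,35) for v in(-27.5,27.5) for w in(0,30)]
    m=np.zeros((1920,2560),np.uint8);cv2.fillConvexPoly(m,cv2.convexHull((np.array(P)*4+2).astype(np.int32)),1)
    return cv2.resize(m.astype(np.float32),(640,480),interpolation=cv2.INTER_AREA)
cost=lambda q:(r*(1-mask(q))).sum()+.5*((1-r)*mask(q)).sum()
for t in np.arange(.3,.61,.05):
    b=minimize(lambda q:cost([*q,t]),[4,-8,55],method="Nelder-Mead",options=dict(initial_simplex=[[4,-8,55],[8,-8,55],[4,-2,55],[4,-8,50]]))
    print(round(t,2),round(b.fun,1),b.x.round(1))
cv2.imwrite("pics/h.png",cv2.resize(S["img"][180:270,310:410,::-1],None,fx=6,fy=6,interpolation=2))
```

```text
[430.96  60.71  67.66] [-1.   0.5  5.1]
[430.95  60.73  67.65] [-1.2  0.2  5.7]
[430.96  60.72  67.65] [-0.6  0.3  6. ]
[430.97  60.71  67.66] [-0.8 -0.3  6.8]
0.3 119.0 [  1.4 -13.8  51.1]
0.35 97.5 [  2.9 -11.1  53.2]
0.4 79.0 [ 4.1 -9.1 55.6]
0.45 67.0 [ 5.6 -6.7 57.4]
0.5 69.3 [ 6.6 -5.1 59.2]
0.55 79.7 [ 6.8 -5.4 60.2]
0.6 104.0 [ 7.4 -5.6 61.4]
```

View pics/h.png

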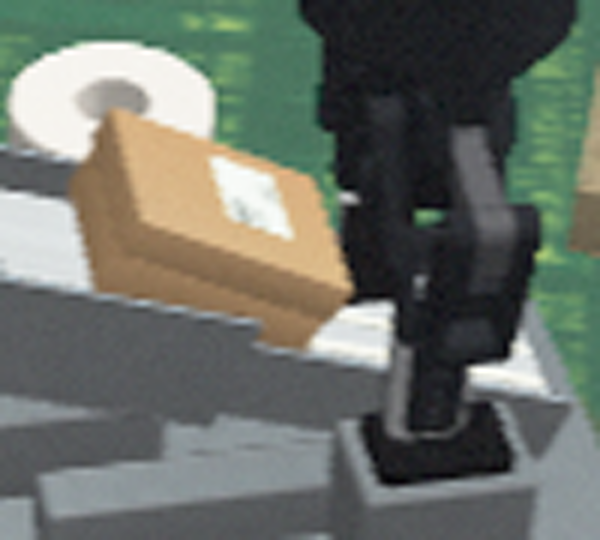

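Request:
jog_arm(series="0 0 -0.001 0 0 0 0.22;0 0 -0.002 0 0 0 0.22;0 0 -0.002 0 0 0 0.22;0 0 -0.002 0 0 0 0.22;0 0 -0.002 0 0 0 0.22;0 0 -0.002 0 0 0 0.22;0 0 -0.002 0 0 0 0.22;0 0 -0.002 0 0 0 0.22")

```text
time_s: 10.3
eef_pos: [431.0, 60.7, 68.4]
ee_rot: [0.0, -0.149, 0.989, -0.0]
force: [-0.8, -0.0, 5.1]
grip_width: 0.61
grip_force: 3.0
```

Run:
```python
from h import *
s=sense();print(s["eef_pos"],s["force"],s["time_s"])
a=capture("side")["img"].astype(int)
for i in range(3): b=capture("side")["img"].astype(int)
print("motion",np.abs(a-b)[180:250,310:380].mean(),np.abs(a-b)[0:100,0:100].mean())
s=sense();print(s["eef_pos"],s["force"])
if s["eef_pos"][2]<68.8: print(finish_job())
```

```text
[430.95873265  60.7275534   68.41818459] [-0.75696883 -0.02587337  5.10223793] 10.3
motion 1.9561224489795919 1.9958333333333333
[430.96590037  60.72043755  68.42987841] [-0.68598322  1.03199315  5.05688542]
the job is handed in; nothing more can be done
None
```

I handed the job in at about 10.5 s, with the key held about 11 mm down and the carton still and resting against the other finger. By my fit its tilt is about 0.45 rad (limit 0.55); the finger's force on the carton was not measured directly, and the judge's result was not shown.

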